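# Start the glass divider's clamp screw square

### The arm

A 6-joint arm with a two-finger parallel gripper is mounted at the origin on the work surface. World frame = base frame: x ahead of the robot, y to its left, z up, the work surface at z = 0. Lengths are in m, angles in rad, forces in N, time in s.
With the tool pointing down it reaches from about 0.375 to 0.9 m from the base axis. Payload 3.1 kg.
Tool frame: the origin (TCP) lies between the finger pads; the fingertips stand manip.finger_overhang ahead of it and the grasp point (between the pads) lies 5 mm behind it (manip.finger_overhang is the distance from the TCP to the fingertips, in m); z points along the fingers, y is the line along which they close (so a half turn about z gives the same grasp; the last joint's range is limited). The gripper opens to 85 mm and grips with 20 to 120 N. Pads are 22 mm wide; open, the fingers measure 114 mm over their backs; the gripper's body (76 mm by 85 mm) begins 54 mm behind the grasp point. The pads swing forward as they close: fully open they stand 13 mm farther back than shut.
Start: joints at [-1.288, 0.527, 1.433, -0, 1.181, -0.178], TCP at [0.278, -0.56, 0.245] pointing down, gripper open.
Joint ranges: [-3.08, 3.08], [-0.75, 2.2], [0.22, 2.44], [-1.43, 4.57], [0, 2.65], [-2.85, 2.85]. Speed limits (rad/s): [2.79, 2.79, 3.14, 3.14, 3.14, 3.14].

### API

Orientations are given as a unit quaternion [x, y, z, w].
In Python, from station import manip gives the robot as it stands.
- The arm moves only by the tool drive_tool, never from a script. Its argument "plan" is a list of rows, each a list of 7 numbers: the shift along the tool's x, y, z in m, then the turn, a rotation vector about the tool's x, y, z in degrees, then the opening, from -1 (shut) to 1 (fully open). In form: [[x, y, z, wx, wy, wz, gripper], ...]. A call has 1 to 10 rows; each row shifts and turns the commanded pose from where the row before left it, along the tool's axes as they then stand; what a row does not reach is not made up. A row lasts 1/10 s, in which the tool goes at most 50 mm and 8.59 degrees, less where a joint would pass 70% of its speed; a pose out of reach is approached as far as the arm can. A call is refused whole if a number of a shift passes 0.05 or a number of a turn 8.59, either way. A call with a gripper value outside its range is refused whole. The fingers move at their own pace and stop on an object; "newtons" is the grip in N (left out, the last holds). Time passes only in rows, so rows that do not move let the fingers close. It gives the time, the measured TCP pose, the force, the opening and the grip force at its end, in the units of the state.
- manip.sense(): the state, without advancing time (a new reading comes with each control period).
- manip.snapshot(name): name is "side" or "top"; returns a dict with "image" (400x640x3 uint8, red, green, blue), "z_map" (400x640 float32, m along the optical axis (not along the pixel's ray), 0 where there is no reading), "fov_y" (degrees; the focal length in pixels is half the picture's height over the tangent of half this angle, whatever the lens; pixels are square), "cx", "cy" (the principal point, pixels), "k1" (the pictures are not rectified: a ray, as slopes to the right and down, at radius r is drawn at 1 + k1 r^2 times it, then the intrinsics apply), "extrinsics" (4x4, takes a point from camera to world coordinates). Camera axes: x right, y up, looking along -z (the intrinsics and any distortion apply to the point x, -y, -z); pixel columns grow to the right and rows downward; lengths in m; the calibration is good to about 2 mm. A picture is of the moment at which its call begins.
- manip.sign_off(): hands the job in; it is judged then, once.
The state is a dict: "t": time; "q": joint angles; "qd": joint speeds; "tau": joint torques, N m; "tcp_pos": TCP position; "tool_rot": TCP orientation; "force": force on the tool from outside, world axes, zero at the start; "ft_torque": the same for the moment, N m; "finger_gap": opening from 0.0 (shut) to 1.0 (fully open); "gripper_force": force on a finger pad.
Only numpy, scipy, OpenCV 4.12 (cv2) and the standard library are available. Lean on these libraries where they do the work, as an engineer would, in place of code of your own. Each camera call takes 0.05 s, during which the arm holds its last target. There are 200 camera calls.

### The job

The clamp screw of the glass divider has only been dropped loosely into its hole and leans. Take the T-handle socket driver from its cup, push it squarely and gently onto that screw's hex head, in line with the hole, and only then turn the screw in clockwise by about 60 degrees without letting it lean. Then lift the driver off, stand it back upright in its cup and let go, leaving the cakes and the price tag alone.

Things in the scene. Friction and masses are not known exactly. Their poses are not given: they have to be found in the camera images.
- shoe: Shoe of the glass divider, fixed: base plate 200 x 130 x 8 mm, origin on the counter. A glass pane 200 long (x), 10 thick, top at 140 mm, stands at its y = +58 mm in a rail 42 mm high. Two bosses of 42 mm diameter at x = -50 mm (loose screw) and +50 mm (a screw already tight: leave it), y about -20 mm; both lean 10 degrees from vertical to the shoe's -y, away from the glass.
- hole (a point): Mouth of the loose screw's threaded hole, in the middle of the top of the x = -50 mm boss, 45 mm above the counter. Its z axis is the hole's axis, pointing out, 10 degrees from the vertical; the screw must go in along it.
- screw: Loose hex-head screw, origin at the hole mouth, z along its own axis; it does not turn with the screwing. At the start it leans up to about 6 degrees from the hole axis, any way, pivoting at the mouth; weakly sprung towards the axis, with friction (1 to 2 N sideways on the head moves it). Which way the flats of the hexagon face is not told: look or feel for it (every 60 degrees is alike).
- screw_top (a point): Middle of the flat top of the loose screw's head, on the screw's axis, 30 mm out from the hole mouth; z is the screw's axis. Head 20 mm across flats (23 over corners), 14 mm high, its top 3 mm tapering to a hexagon 15 mm across flats; below the head a 12 mm shank.
- screw_turn (a joint): Turn of the loose screw, rad: 0 at the start, grows clockwise seen from above (screwing in); it goes in 0.64 mm per rad, and takes about 0.08 N m to turn. More than 25 N between driver and screw, in pressing or in turning, spoils it.
- driver: T-handle socket driver, 0.22 kg, 115 mm tall, upright in the cup. Origin at the middle of its foot, z up the shank, x along the bar. Socket 31 mm across flats outside, 22 high, open below: hexagon 21.2 mm across flats, 13 deep, mouth flared, two flats square to x. It slips over the head within about 6 degrees of the matching angle; else it stops on the head's corners 5 to 10 mm short of home.
- driver_grip (a point): Middle of the driver's black handle bar, 104 mm above its foot. The bar is 86 mm long (x), 18 mm wide (y), 22 mm high: grip it across y.
- driver_seat (a point): Middle of the floor of the driver's socket, 13 mm above its foot; it meets the top of the screw head when the driver is home.
- cup: Black cup for the driver, fixed to the counter on a 90 mm square plate: origin on the counter under its middle, bore 45 mm diameter widening at the mouth, floor 6 mm and rim 38 mm above the counter. The driver's foot stands on its floor.
- fig_loaf: Brown loaf cake in a paper boat 85 x 150 mm, 53 mm high, on the black tray; leave alone. Origin under its middle.
- choc_loaf: Dark loaf cake in a paper boat 85 x 150 mm, 53 mm high, on the black tray; leave alone. Origin under its middle.
- tag_stand: Price tag stand: brass disc 52 mm diameter, stem and blank card, 96 mm high; leave alone. Origin under its disc.
There are look-alikes about, which are no part of the job. What is shaped like the driver but green or purple is not meant.

How it is judged:
By the outcome, as a careful person would: the job done as asked, in the order asked, and still so for the second after the job is handed in, with the robot touching nothing.
It also fails if it takes over 72 s, if anything falls off the work surface, if the arm or the gripper's body presses on something with over 40 N, if the wrist force passes 120 N, or if a joint passes its speed limit or range.

## Working session

There is one attempt and no reset: what is moved stays moved. The work goes in short steps, Python scripts to look and compute and a tool call to move; the robot and the scene stay as the last step left them, time stands still between calls to the robot, and variables do not carry over. Pictures are saved under pics/ and viewed, at most 10 in all, crops included, and the job is handed in when it is done.

Besides the shell and the picture viewer there is one more tool, called after ">>>" as name(argument=value, ...) on one line, values as JSON. drive_tool: Moves the arm, as the interface text tells. Its arguments: {"type":"object","properties":{"plan":{"type":"array"},"newtons":{"type":"number"}},"required":["plan"]}

```bash
mkdir -p pics; ls; cat > h.py <<'E'
import numpy as np, cv2, pickle
from station import manip
from scipy.spatial.transform import Rotation as R
def snap(n,f):
    s=manip.snapshot(n); pickle.dump(s,open(f'pics/{f}.pkl','wb'))
    cv2.imwrite(f'pics/{f}.png',s['image'][:,:,::-1]); return s
def load(f): return pickle.load(open(f'pics/{f}.pkl','rb'))
def rays(s,uv):
    uv=np.asarray(uv,float).reshape(-1,2); f=200/np.tan(np.radians(s['fov_y'])/2)
    d=(uv-[s['cx'],s['cy']])/f; p=d.copy()
    for _ in range(30): p=d/(1+s['k1']*(p**2).sum(1,keepdims=True))
    c=np.c_[p[:,0],-p[:,1],-np.ones(len(p))]
    E=np.array(s['extrinsics']); return E[:3,3],c@E[:3,:3].T
def onz(s,uv,z):
    o,d=rays(s,uv); return o+d*((z-o[2])/d[:,2])[:,None]
def depth(s,uv):
    uv=np.asarray(uv,int).reshape(-1,2); o,d=rays(s,uv); return o+d*s['z_map'][uv[:,1],uv[:,0]][:,None]
def proj(s,P):
    E=np.array(s['extrinsics']); c=(np.asarray(P,float).reshape(-1,3)-E[:3,3])@E[:3,:3]
    p=np.c_[c[:,0],-c[:,1]]/-c[:,2:]; p=p*(1+s['k1']*(p**2).sum(1,keepdims=True))
    return p*200/np.tan(np.radians(s['fov_y'])/2)+[s['cx'],s['cy']]
E
python3 - <<'E'
from h import *
for n in('top','side'):
    s=snap(n,n+'0'); print(n,s['fov_y'],s['cx'],s['cy'],s['k1'],np.round(s['extrinsics'],3).tolist())
print(manip.sense(), manip.finger_overhang)
E
```

```text
pics
top 42.7855522428759 315.18659767207714 194.80134571120814 -0.11295425227698506 [[-0.02, 0.996, -0.085, 0.495], [-1.0, -0.021, -0.006, -0.077], [-0.007, 0.085, 0.996, 1.144], [0.0, 0.0, 0.0, 1.0]]
side 49.84014167385712 319.790075008683 198.9412969857514 0.0007614828878333268 [[0.928, 0.273, -0.253, 0.371], [-0.372, 0.659, -0.654, -0.611], [-0.011, 0.701, 0.713, 0.682], [0.0, 0.0, 0.0, 1.0]]
{'t': 0.1, 'q': array([-1.28847985e+00,  5.28368250e-01,  1.43380265e+00,  1.12841552e-05,
        1.18140328e+00, -1.78522347e-01]), 'qd': array([ 0.00050306, -0.00067839, -0.00258372, -0.00067203, -0.00069752,
        0.00208867]), 'tau': array([ 3.31608171e-04, -4.43303561e+01, -1.78586948e+01, -1.43071065e-04,
        3.89387555e-03, -6.27220729e-06]), 'tcp_pos': array([ 0.27777518, -0.55917585,  0.24442543]), 'tool_rot': array([ 9.73570705e-01,  2.28383668e-01, -4.61839141e-05, -9.89697066e-04]), 'force': array([-0.26031462,  0.59048592,  0.35826989]), 'ft_torque': array([-0.01720492,  0.06521238, -0.02646905]), 'gripper_force': 0.0, 'finger_gap': 1.002087728037822} 0.014
```

View pics/top0.png

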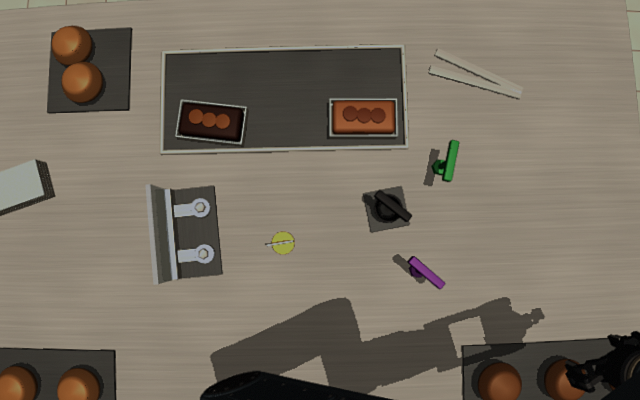

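View pics/side0.png

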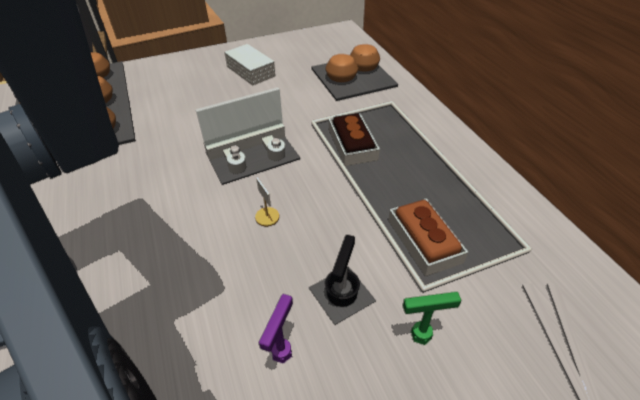

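The top view shows the shoe, with the loose screw at (204,254) and the tight one at (202,208). The black driver and its cup are at (390,207), the tag at (283,243) and the cakes at (211,120) and (363,117). In the side view the loose screw is at (235,155) and the driver at (343,265). Next I'll zoom in on the screw and driver.

```bash
python3 - <<'E'
from h import *
a=load('top0');b=load('side0')
def c(s,x,y,w,h): return cv2.resize(s['image'][y:y+h,x:x+w,::-1],(400,300),interpolation=cv2.INTER_CUBIC)
m=np.vstack([np.hstack([c(a,170,235,60,45),c(b,210,130,60,45)]),np.hstack([c(a,350,175,80,60),c(b,300,230,100,75)])])
cv2.imwrite('pics/z0.png',m)
for n,s,pts in(('top',a,[(204,254),(202,208),(395,208),(380,195),(408,215),(215,187),(221,272)]),('side',b,[(235,151),(275,142),(344,260),(348,242),(337,276)])):
    print(n,np.round(depth(s,pts),4).tolist())
E
```

```text
top [[0.467, 0.1646, 0.0744], [0.5649, 0.1725, 0.0565], [0.5529, -0.2312, 0.1212], [0.5798, -0.2019, 0.1202], [0.5383, -0.2571, 0.121], [0.6158, 0.1561, -0.002], [0.4247, 0.1419, 0.0071]]
side [[0.4684, 0.1603, 0.0715], [0.5654, 0.1742, 0.0576], [0.554, -0.2416, 0.1243], [0.5756, -0.2096, 0.1226], [0.5331, -0.2619, 0.1188]]
```

View pics/z0.png

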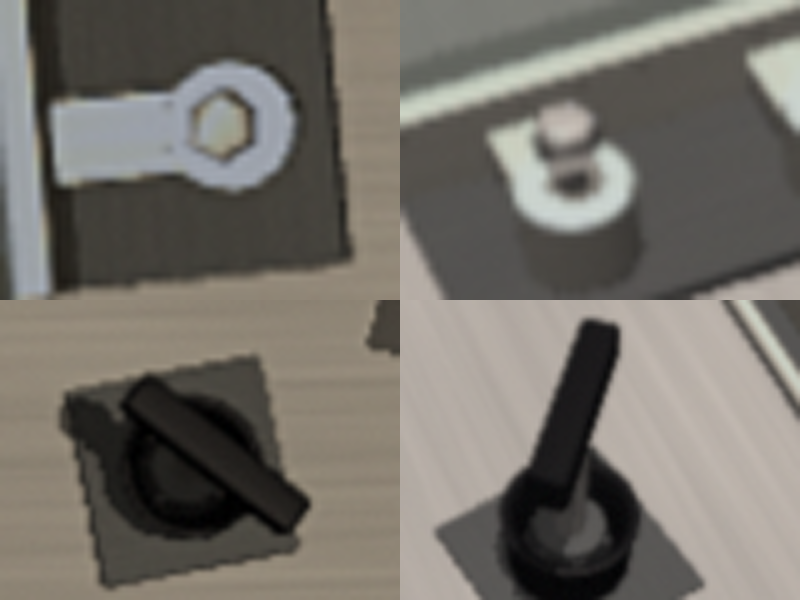

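```bash
cat > m.py <<'E'
from h import *
def world(s):
    v,u=np.mgrid[0:400,0:640]; return depth(s,np.c_[u.ravel(),v.ravel()]).reshape(400,640,3)
if __name__=='__main__':
  for n in('top0','side0'):
    s=load(n);W=world(s);z=W[...,2]
    # driver bar
    m=(z>.112)&(z<.135)&(np.hypot(W[...,0]-.555,W[...,1]+.235)<.06)
    v,u=np.nonzero(m); P=onz(s,np.c_[u,v],.121)[:,:2]; r=cv2.minAreaRect((P*1000).astype(np.float32))
    d=np.linalg.svd(P-P.mean(0))[2][0]; print(n,'bar',m.sum(),np.round(r,1).tolist() if 0 else r,'mean',P.mean(0)*1000,'ang',np.degrees(np.arctan2(d[1],d[0])),'z',np.median(z[m]))
    # plate of shoe: dark pixels, z ~8mm, left edge/right edge lines
    im=s['image'].astype(int); 
    # head by depth
    h=(z>.060)&(z<.09)&(np.hypot(W[...,0]-.467,W[...,1]-.163)<.02)
    v,u=np.nonzero(h); print(' head',h.sum(), W[h].mean(0)*1000, onz(s,[[u.mean(),v.mean()]],.0745)*1000)
    # boss tops: bright, z 35..55
    for x0,y0 in((.465,.155),(.565,.165)):
      b=(z>.034)&(z<.056)&(im.min(2)>120)&(np.hypot(W[...,0]-x0,W[...,1]-y0)<.03)
      A=W[b]; c=A.mean(0); print(' boss',b.sum(),c*1000,'normal',np.linalg.svd(A-c)[2][2])
    # rail/glass direction: glass top edge
    g=(z>.125)&(z<.155)&(W[...,0]>.3)&(W[...,0]<.75)&(W[...,1]>.15)&(W[...,1]<.32)
    if g.sum()>20:
      v,u=np.nonzero(g);P=onz(s,np.c_[u,v],.14)[:,:2];print(' glass',g.sum(),cv2.minAreaRect((P*1000).astype(np.float32)))
E
python3 m.py
python3 - <<'E'
from h import *
a=load('top0');im=a['image']
hs=cv2.cvtColor(im,cv2.COLOR_RGB2HSV)
print(im[244:266,194:216].min(2))
print(hs[246:264,196:212,1])
E
```

```text
top0 bar 386 ((558.71142578125, -227.09521484375), (84.69065856933594, 19.301366806030273), 49.022159576416016) mean [ 558.45157187 -227.42965185] ang -130.82992859825472 z 0.120691759613056
 head 74 [468.28532343 166.84786259  74.04564063] [[468.29721851 166.74563748  74.5       ]]
 boss 149 [466.85724953 166.45565724  44.47829543] normal [-0.00749483  0.18668063 -0.98239206]
 boss 156 [566.1486417  176.65821956  44.88778446] normal [ 0.00425146 -0.19174588  0.9814354 ]
 glass 755 ((510.8905944824219, 253.17929077148438), (200.31781005859375, 16.05601692199707), 4.788866996765137)
side0 bar 521 ((557.68017578125, -229.50868225097656), (90.43571472167969, 18.757822036743164), 50.59612274169922) mean [ 556.5600111  -231.03883413] ang -129.43662315348894 z 0.12127664824947304
 head 85 [467.82760996 165.02087297  71.3190318 ] [[467.31641324 160.97883395  74.5       ]]
 boss 130 [466.80887472 165.64314664  44.55983797] normal [-0.01935952  0.19104981 -0.98138941]
 boss 113 [565.62235008 173.32075611  44.59544941] normal [-0.05534898  0.20323391 -0.97756456]
 glass 720 ((510.7449340820312
[... 2349 characters left out ...]
20 19  9 11 12 42 34 24 23 24 22 22]
 [22 24 15 45 40 13 11 11 14 33 50 31 25 24 22 22]
 [24 24 13 47 22  8 12  9 14 26 47 47 25 22 22 22]
 [22 24 11 27  6 17 10 16 20 24 44 44 25 24 22 21]
 [22 24  9  6 15 12 14 22 27 29 42 47 25 24 21 22]
 [22 23  4  7 15  8 19 29 31 34 45 48 25 22 21 24]
 [21 24  2 13  5 18 27 32 39 42 49 10 22 22 22 22]
 [24 24 23 12 15 30 34 41 46 28  8 24 24 22 22 23]
 [20 22 22 24 21 10 17 40 23 12 20 24 24 22 22 22]
 [ 9 17 24 23 24 24 21 22 24 24 23 22 22 22 22 19]
 [ 7  9 18 22 22 23 22 22 24 23 22 22 22 22 22 11]
 [27 20  8 23 21 23 23 22 25 22 23 22 21 13  6 35]
 [38 43 33  9 10 21 22 19 20 21 20 24 10 17 42 40]
 [35 36 45 40 29 19 29 25  5  4 20 25 30 39 39 34]]
```

The loose head's right-hand flat runs straight up the picture at column 208, rows 251–256, which gives the hexagon angle. Now I'll fit circles to the boss and cup edges and measure the head.

```bash
cat > m2.py <<'E'
from h import *
from scipy.optimize import least_squares
from scipy.ndimage import map_coordinates
yaw=np.radians(4.9); t=np.radians(10)
ex=np.array([np.cos(yaw),np.sin(yaw),0]); ey=np.array([-np.sin(yaw),np.cos(yaw),0])
n=np.array([0,0,np.cos(t)])-ey*np.sin(t); v=np.cross(n,ex)
def onplane(s,uv,c,n):
    o,d=rays(s,uv); return o+d*(((c-o)@n)/(d@n))[:,None]
def edge(s,c,a,b,n,r0,r1,angs,bright):
    g=s['image'].min(2).astype(float); P=[]
    for A in np.radians(angs):
        r=np.arange(r0,r1,.0005); L=c+np.outer(r,a*np.cos(A)+b*np.sin(A)); uv=proj(s,L)
        I=map_coordinates(g,[uv[:,1],uv[:,0]],order=1); k=np.argmax(-np.gradient(I)*bright); P.append(L[k])
    return np.array(P)
def circ(s,c,a,b,n,R0,angs,bright=1,w=.008):
    for _ in range(4):
        P=edge(s,c,a,b,n,R0-w,R0+w,angs,bright)-c; q=np.c_[P@a,P@b]
        f=least_squares(lambda p:np.hypot(q[:,0]-p[0],q[:,1]-p[1])-R0,[0,0],loss='soft_l1',f_scale=.0007)
        c=c+a*f.x[0]+b*f.x[1]
    return c,np.sqrt(np.mean(f.fun**2))
if __name__=='__main__':
  a=load('top0');b=load('side0')
  X=np.array([1.,0,0]);Y=np.array([0,1.,0]);Z=np.array([0,0,1.])
  for nm,s,an in(('top',a,list(range(-150,-20,5))+[-160,-155,-15,-10,-5,0]),('side',b,list(range(-170,0,5)))):
    for c in((.465,.158,.045),(.565,.167,.045)):
      c1,e=circ(s,np.array(c),ex,v,n,.021,an); print(nm,'boss',np.round(c1*1000,2),e*1000)
  c1,e=circ(a,np.array([.545,-.215,.038]),X,Y,Z,.0265,range(0,360,10),-1); print('cup?',c1*1000,e*1000)
  P=onz(a,[[208,250.5],[208,257]],.068);d=P[1]-P[0];print('edge ang',np.degrees(np.arctan2(d[1],d[0])),P*1000)
E
python3 m2.py
python3 - <<'E'
from m2 import *
a=load('top0');b=load('side0')
h=np.array([.467,.158,.045])
for s,(x,y,w,hh) in((a,(190,240,30,27)),(b,(222,135,30,27))): print(cv2.cvtColor(s['image'],cv2.COLOR_RGB2HSV)[y:y+hh,x:x+w,2][::1].tolist() if s is b else '')
im=np.zeros((600,800,3),np.uint8)
for i,(s,x,y) in enumerate(((a,355,180),(b,310,260))):
    im[:,i*400:i*400+400]=cv2.resize(np.clip(s['image'][y:y+60,x:x+40,::-1].astype(float)*2.2,0,255).astype(np.uint8),(400,600),interpolation=cv2.INTER_CUBIC)
cv2.imwrite('pics/z1.png',im)
E
```

```text
top boss [456.49 158.61  45.23] 4.611903177708126
top boss [556.05 166.06  44.97] 3.774649137912682
side boss [467.46 169.27  46.94] 0.5337837428491823
side boss [566.8  177.79  46.87] 0.6124701909552881
cup? [ 541.80877004 -213.9475944    38.        ] 5.011291923088152
edge ang 179.5577863047983 [[474.0394392  157.4685258   68.        ]
 [460.3623431  157.57408888  68.        ]]

[[117, 116, 115, 109, 107, 105, 103, 101, 102, 101, 101, 101, 101, 102, 104, 108, 111, 126, 144, 153, 172, 183, 190, 199, 202, 204, 203, 201, 199, 193], [107, 106, 104, 102, 102, 102, 101, 102, 102, 103, 104, 107, 108, 113, 133, 148, 159, 176, 187, 192, 200, 203, 203, 203, 202, 198, 189, 167, 153, 145], [102, 101, 102, 101, 102, 102, 102, 104, 109, 122, 132, 145, 152, 167, 182, 190, 196, 202, 204, 203, 203, 201, 196, 187, 168, 154, 144, 116, 96, 90], [101, 102, 102, 103, 106, 107, 111, 127, 146, 160, 177, 188, 193, 200, 205, 204, 204, 202, 199, 194, 182, 164, 151, 140, 116, 99, 95, 90, 87, 87], [104, 107, 109, 125, 138, 149, 160, 176, 189, 194, 202, 206, 205, 205, 204, 200, 191, 169, 156, 149, 135, 112, 95,
[... 2332 characters left out ...]
, 85], [84, 84, 78, 83, 130, 190, 209, 210, 208, 186, 145, 98, 70, 60, 57, 62, 100, 129, 169, 200, 210, 207, 170, 115, 88, 85, 85, 85, 86, 85], [85, 85, 84, 85, 117, 186, 209, 210, 208, 189, 153, 118, 88, 70, 71, 84, 117, 141, 187, 208, 210, 205, 154, 102, 87, 86, 85, 85, 85, 86], [86, 86, 86, 84, 99, 178, 207, 210, 211, 206, 189, 173, 138, 118, 118, 127, 163, 180, 201, 210, 210, 201, 140, 89, 85, 86, 85, 86, 86, 86], [85, 86, 85, 85, 90, 154, 196, 209, 210, 210, 208, 206, 188, 179, 179, 181, 199, 208, 209, 210, 204, 173, 110, 78, 82, 86, 85, 85, 86, 85], [84, 85, 85, 86, 87, 112, 163, 197, 208, 210, 211, 210, 209, 207, 207, 208, 209, 210, 208, 203, 174, 121, 76, 71, 82, 85, 86, 85, 86, 87]]
```

View pics/z1.png

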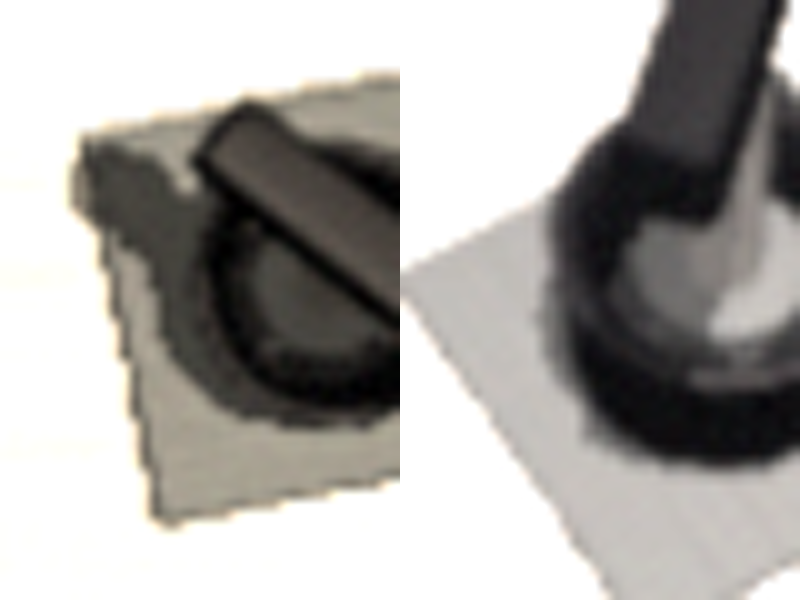

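Brightened, the left half shows the cup plate's left edge with the shadow beside the cup, and the bar over the mouth. The right half shows the driver shank standing upright inside the cup. I'll refit the boss from a better start, and the cup from its square plate.

```bash
python3 - <<'E'
from m2 import *
from m import world
a=load('top0');b=load('side0')
for nm,s,an,w in(('top',a,list(range(-140,-30,5))+list(range(20,70,5))*0,.005),('side',b,list(range(-170,0,5)),.005)):
    C=[]
    for c in((.467,.168,.045),(.5665,.177,.045)):
      c1,e=circ(s,np.array(c),ex,v,n,.021,an,1,w); C.append(c1); print(nm,'boss',np.round(c1*1000,2),e*1000)
    d=C[1]-C[0];print(np.linalg.norm(d),np.degrees(np.arctan2(d[1],d[0])))
for nm,s in(('top',a),('side',b)):
    W=world(s);g=s['image'].min(2)
    m=((g<105)&(np.hypot(W[...,0]-.548,W[...,1]+.22)<.075)).astype(np.uint8)
    pl=m.astype(bool)&(W[...,2]<.012); print('plate z',np.median(W[...,2][pl]))
    k,l,st,ce=cv2.connectedComponentsWithStats(m); i=1+np.argmax(st[1:,4]); v_,u_=np.nonzero((l==i)&(W[...,2]<.03))
    P=onz(s,np.c_[u_,v_],.004)[:,:2]*1000; print(nm,'plate',cv2.minAreaRect(P.astype(np.float32)))
# head top centre: brightish hexagon top
for nm,s,c0 in(('top',a,(.468,.166,.0745)),('side',b,(.467,.163,.0745))): print(nm,'head c0 px',proj(s,[c0]),'boss px',proj(s,[(.467,.168,.045)]))
E
```

```text
top boss [467.79 171.84  45.66] 0.31154185431856024
top boss [567.3  180.39  45.58] 0.30717561700087304
0.09987844026916769 4.9128397611696
side boss [467.68 170.99  45.51] 0.5338653418855653
side boss [567.19 179.51  45.43] 0.6417273983948851
0.09987608977246168 4.892160328262304
plate z 0.003749710638142667
top plate ((558.804443359375, -230.31515502929688), (92.7761459350586, 104.61689758300781), 10.923331260681152)
plate z 0.004927609506470976
side plate ((560.17333984375, -224.74513244628906), (94.02617645263672, 96.99555206298828), 9.437556266784668)
top head c0 px [[203.33819648 253.515387  ]] boss px [[205.49634239 253.59861521]]
side head c0 px [[233.90155553 149.37699585]] boss px [[235.35034564 158.17267752]]
```

```bash
cat > go.py <<'E'
from m2 import *
def Rt(ydeg,z=(0,0,-1)):   # tool z given, tool y as near as can be to heading ydeg
    z=np.array(z,float); z/=np.linalg.norm(z); a=np.radians(ydeg); y=np.array([np.cos(a),np.sin(a),0.]); y-=z*(y@z); y/=np.linalg.norm(y)
    return np.c_[np.cross(y,z),y,z]
def delta(p,Rg):
    st=manip.sense(); C=R.from_quat(st['tool_rot']).as_matrix()
    w=R.from_matrix(C.T@Rg).as_rotvec(degrees=True)
    print('turn(now frame)',np.round(w,2),'then shift mm(new frame)',np.round(Rg.T@(np.array(p)-st['tcp_pos'])*1000,1),'t',st['t'],'F',np.round(st['force'],1),'q6',st['q'][5])
E
python3 - <<'E'
from go import *
a=load('top0');b=load('side0')
delta((.5587,-.2271,.18),Rt(-40.9))
print('cup',onz(a,[(363,194),(371,232.6),(409.6,224.6),(402,186.2)],.004).mean(0))
al=np.array([.4678,.1717,.045])+.03*n
print(n,al,proj(a,[al]),proj(b,[al]))
# head top centroid, weighting bright
for s,(x,y,w,h),th in((a,(199,249,9,10),133),(b,(229,144,11,9),158)):
    g=s['image'].min(2)[y:y+h,x:x+w]; print(g.tolist() if s is b else ''); vv,uu=np.nonzero(g>th); print(uu.mean()+x,vv.mean()+y,len(uu))
o1,d1=rays(a,[(202.8,253)]);o2,d2=rays(b,[(234.6,148.2)])
t=np.linalg.lstsq(np.c_[d1[0],-d2[0]],o2-o1,rcond=None)[0];print(o1+t[0]*d1[0],o2+t[1]*d2[0])
E
```

```text
turn(now frame) [ -0.11  -0.04 -22.7 ] then shift mm(new frame) [434.9  -5.1  64.4] t 0.1 F [-0.3  0.6  0.4] q6 -0.17852234747437054
cup [ 0.55700849 -0.2295829   0.004     ]
[ 0.01483249 -0.17301355  0.98480775] [0.46824497 0.16650959 0.07454423] [[203.09294074 253.40235972]] [[234.06337205 148.31301103]]

202.3953488372093 253.41860465116278 43
[[83, 79, 79, 80, 81, 82, 85, 80, 77, 77, 76], [76, 78, 85, 94, 104, 115, 130, 108, 88, 79, 76], [78, 84, 123, 141, 148, 153, 161, 148, 129, 96, 77], [107, 106, 147, 165, 168, 169, 169, 167, 160, 133, 92], [161, 145, 156, 169, 173, 175, 177, 176, 168, 138, 90], [177, 149, 143, 170, 181, 184, 182, 176, 159, 114, 73], [163, 120, 113, 152, 169, 176, 168, 153, 132, 90, 62], [161, 107, 86, 114, 135, 140, 126, 108, 91, 72, 83], [178, 120, 70, 78, 98, 99, 90, 82, 81, 91, 134]]
233.44444444444446 148.5185185185185 27
[0.46908258 0.16724927 0.07400669] [0.46955016 0.16716634 0.07397625]
```

>>> drive_tool(plan=[[0,0,0,0,0,-7.57,0],[0,0,0,0,0,-7.57,0],[0,0,0,0,0,-7.56,0],[0.045,0,0,0,0,0,0],[0.045,0,0,0,0,0,0],[0.045,0,0,0,0,0,0],[0.045,0,0,0,0,0,0],[0.045,0,0,0,0,0,0],[0.045,0,0,0,0,0,0],[0.045,0,0,0,0,0,0]])

```text
t: 1.1
tcp_pos: [0.4849, -0.32, 0.2449]
tool_rot: [0.91, 0.415, -0.0, -0.0]
force: [1.6, -0.1, -0.3]
finger_gap: 0.501
gripper_force: 0.0
```

>>> drive_tool(plan=[[0.045,0,0,0,0,0,0],[0.045,0,0,0,0,0,0],[0.03,-0.005,0.02,0,0,0,0],[0,0,0.04,0,0,0,0],[0,0,0,0,0,0,0],[0,0,0,0,0,0,0]], newtons=80)

```text
t: 1.7
tcp_pos: [0.5583, -0.2275, 0.1847]
tool_rot: [0.91, 0.416, -0.001, -0.001]
force: [0.3, -0.0, -0.2]
finger_gap: 0.5
gripper_force: 0.0
```

```bash
python3 -c "
from go import *
delta((.5587,-.2271,.105),Rt(-40.9)); print(manip.sense()['finger_gap'])"
```

```text
turn(now frame) [-0.15  0.03  0.  ] then shift mm(new frame) [ 0.5  0.  79.7] t 1.7 F [ 0.3 -0.  -0.2] q6 0.14193266426477902
0.49987110593348144
```

>>> drive_tool(plan=[[0,0,0.025,0,0,0,0],[0,0,0.025,0,0,0,0],[0,0,0.02,0,0,0,0],[0,0,0.01,0,0,0,0],[0,0,0,0,0,0,0],[0,0,0,0,0,0,-1],[0,0,0,0,0,0,-1],[0,0,0,0,0,0,-1],[0,0,0,0,0,0,-1],[0,0,0,0,0,0,-1]], newtons=80)

```text
t: 2.7
tcp_pos: [0.5597, -0.2283, 0.1069]
tool_rot: [0.91, 0.416, 0.001, 0.001]
force: [-1.6, -0.1, 7.1]
finger_gap: 0.196
gripper_force: 78.2
```

>>> drive_tool(plan=[[0,0,0,0,0,0,-1],[0,0,0,0,0,0,-1],[0,0,0,0,0,0,-1],[0,0,0,0,0,0,-1]])

```text
t: 3.1
tcp_pos: [0.5597, -0.2283, 0.107]
tool_rot: [0.91, 0.416, 0.001, 0.001]
force: [0.5, -0.8, 6.7]
finger_gap: 0.194
gripper_force: 78.2
```

```bash
python3 - <<'E'
from go import *
import m
s=manip.sense();print({k:np.round(s[k],4).tolist() for k in('tcp_pos','tool_rot','force','ft_torque','finger_gap','gripper_force')})
E
```

```text
{'tcp_pos': [0.5597, -0.2283, 0.107], 'tool_rot': [0.9095, 0.4157, 0.0006, 0.0013], 'force': [0.4707, -0.7981, 6.6963], 'ft_torque': [-0.0637, 0.2339, -0.002], 'finger_gap': 0.1937, 'gripper_force': 78.2213}
```

>>> drive_tool(plan=[[0,0,-0.01,0,0,0,-1],[0,0,-0.02,0,0,0,-1],[0,0,-0.03,0,0,0,-1],[0,0,-0.03,0,0,0,-1],[0,0,-0.03,0,0,0,-1],[0,0,-0.02,0,0,0,-1],[0,0,-0.01,0,0,0,-1],[0,0,0,0,0,0,-1],[0,0,0,0,0,0,-1]])

```text
t: 4.0
tcp_pos: [0.5583, -0.2272, 0.2543]
tool_rot: [0.91, 0.416, -0.001, -0.001]
force: [0.3, 0.4, -2.7]
finger_gap: 0.198
gripper_force: 78.1
```

```bash
python3 - <<'E'
from go import *
s=manip.sense();print({k:np.round(s[k],4).tolist() for k in('tcp_pos','tool_rot','force','ft_torque','finger_gap','gripper_force')})
a=snap('top','top1');b=snap('side','side1')
C=R.from_quat(s['tool_rot']).as_matrix();g=s['tcp_pos']-.003*C[:,2]
def c(s,p):
    u,v=proj(s,[p])[0].astype(int); x,y=u-40,v-60; print(x,y)
    return cv2.resize(np.clip(s['image'][y:y+120,x:x+80,::-1]*1.6,0,255).astype(np.uint8),(400,600),interpolation=cv2.INTER_CUBIC)
f=g+.104*C[:,2]; print('exp foot',proj(a,[f]),proj(b,[f]),'grip',proj(a,[g]),proj(b,[g]))
cv2.imwrite('pics/z2.png',np.hstack([c(a,g),c(b,(g+f)/2)]))
E
```

```text
{'tcp_pos': [0.5583, -0.2272, 0.2543], 'tool_rot': [0.9096, 0.4155, -0.0006, -0.0009], 'force': [0.3206, 0.4088, -2.6798], 'ft_torque': [0.0007, -0.0095, -0.0239], 'finger_gap': 0.1981, 'gripper_force': 78.0628}
exp foot [[395.22243097 204.40797757]] [[343.13915655 241.08499169]] grip [[404.14417134 200.34101626]] [[345.3364037  194.10767444]]
364 140
304 158
```

View pics/z2.png

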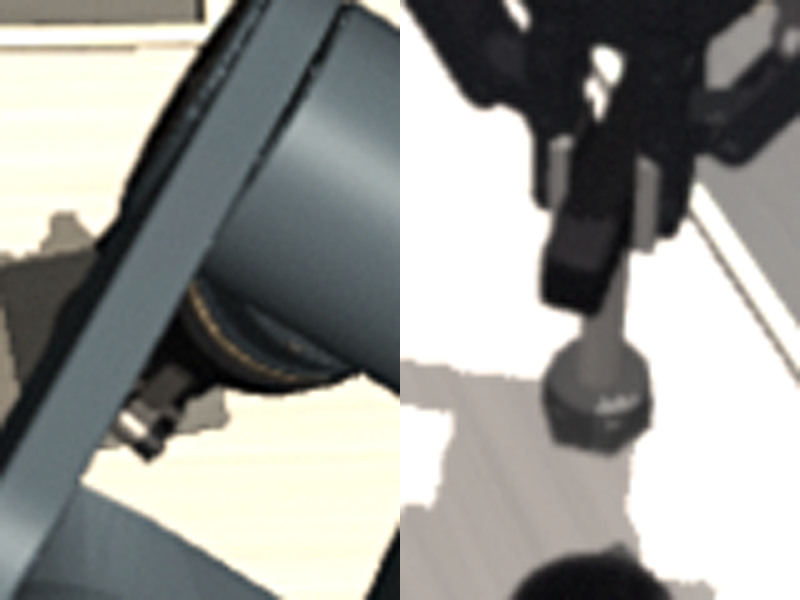

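The top view is blocked by the arm. In the side view the driver hangs upright in the gripper, with its foot near (343,241), where I expected it.

```bash
python3 - <<'E'
from go import *
h=np.array([.4678,.1717,.045]); delta(h+.2*n,Rt(-.44,-n)); C=R.from_quat(manip.sense()['tool_rot']).as_matrix()
print('shift in now frame',C.T@(h+.2*n-manip.sense()['tcp_pos']))
E
```

```text
turn(now frame) [  4.19   9.17 -40.45] then shift mm(new frame) [356.  -88.9  75.7] t 4.1 F [ 0.5 -0.1 -2.8] q6 0.14204398472317908
shift in now frame [ 0.21813922 -0.3043992   0.01260079]
```

>>> drive_tool(plan=[[0.012,-0.017,0,0,0,0,-1],[0.024,-0.034,0,0,0,0,-1],[0.03,-0.042,0,0,0,0,-1],[0.03,-0.042,0,0,0,0,-1],[0.03,-0.042,0,0,0,0,-1],[0.03,-0.042,0,0,0,0,-1],[0.03,-0.042,0.006,0,0,0,-1],[0.02,-0.028,0.006,0,0,0,-1],[0.012,-0.015,0,0,0,0,-1],[0,0,0,0,0,0,-1]])

```text
t: 5.1
tcp_pos: [0.472, 0.1303, 0.2423]
tool_rot: [0.909, 0.417, -0.001, -0.001]
force: [0.8, -0.8, -2.3]
finger_gap: 0.198
gripper_force: 78.2
```

>>> drive_tool(plan=[[0,0,0,0.7,1.53,-6.74,-1],[0,0,0,0.7,1.53,-6.74,-1],[0,0,0,0.7,1.53,-6.74,-1],[0,0,0,0.7,1.53,-6.74,-1],[0,0,0,0.7,1.53,-6.74,-1],[0,0,0,0.69,1.52,-6.75,-1],[0,0,0,0,0,0,-1],[0,0,0,0,0,0,-1],[0,0,0,0,0,0,-1]])

```text
t: 6.0
tcp_pos: [0.4738, 0.1276, 0.2433]
tool_rot: [0.707, 0.702, 0.056, -0.065]
force: [0.5, -0.8, -2.2]
finger_gap: 0.196
gripper_force: 78.2
```

```bash
python3 - <<'E'
from go import *
h=np.array([.4678,.1717,.045]); delta(h+.145*n,Rt(-.44,-n)); print(manip.sense()['q'].round(2),manip.sense()['ft_torque'])
E
```

```text
turn(now frame) [ 0.16  0.14 -0.09] then shift mm(new frame) [ 9.1 -3.1 58. ] t 6.0 F [ 0.5 -0.8 -2.2] q6 -0.16137236461043258
[-0.07  0.35  1.79  0.2   1.04 -0.16] [-0.11250784 -0.02046496  0.0017022 ]
```

>>> drive_tool(plan=[[0.009,-0.003,0.015,0.1,0.1,-0.1,-1],[0,0,0.02,0,0,0,-1],[0,0,0.015,0,0,0,-1],[0,0,0.008,0,0,0,-1],[0,0,0,0,0,0,-1],[0,0,0,0,0,0,-1]])

```text
t: 6.6
tcp_pos: [0.4706, 0.1469, 0.1883]
tool_rot: [0.706, 0.703, 0.057, -0.066]
force: [-0.4, 0.3, -1.2]
finger_gap: 0.194
gripper_force: 78.2
```

```bash
python3 - <<'E'
from go import *
h=np.array([.4678,.1717,.045]); delta(h+.145*n,Rt(-.44,-n)); print(manip.sense()['ft_torque'])
a=snap('top','top2');b=snap('side','side2')
T=manip.sense();C=R.from_quat(T['tool_rot']).as_matrix();foot=T['tcp_pos']+.101*C[:,2]
print('foot',foot,proj(a,[foot]),proj(b,[foot]))
print('crop a 160 200, b 205 95')
c=lambda s,x,y:cv2.resize(np.clip(s['image'][y:y+90,x:x+60,::-1]*1.5,0,255).astype(np.uint8),(400,600),interpolation=cv2.INTER_CUBIC)
cv2.imwrite('pics/z3.png',np.hstack([c(a,175,205),c(b,205,90)]))
E
```

```text
turn(now frame) [0.12 0.02 0.13] then shift mm(new frame) [-0.3 -0.6  0.5] t 6.6 F [-0.4  0.3 -1.2] q6 -0.165457005865294
[-0.18314636 -0.05447633  0.02754056]
foot [0.46970517 0.16418734 0.08923412] [[202.5996303  252.88239761]] [[233.94510804 143.56234141]]
crop a 160 200, b 205 95
```

View pics/z3.png

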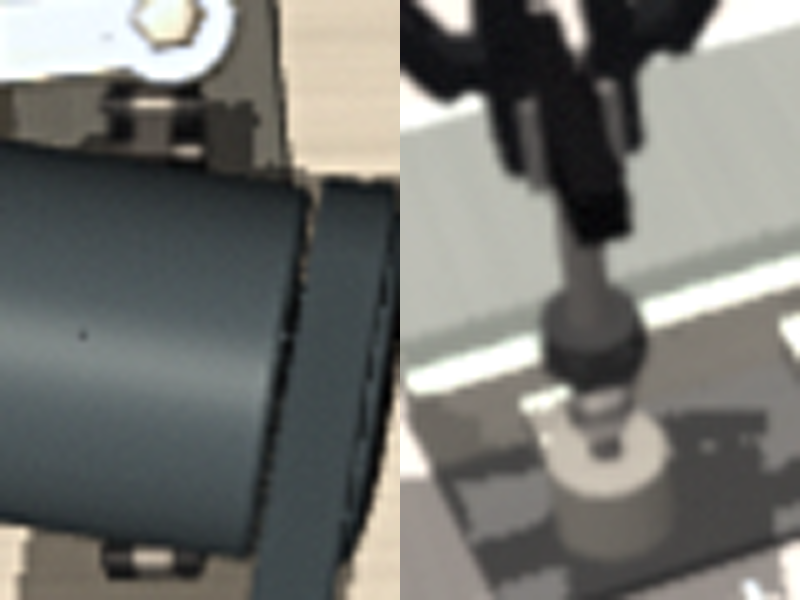

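Side crop: the socket, centred near (234,143), sits in line above the screw head at (235,150) and the boss at (236,158). The top view is blocked by the arm. I'll descend gently along the axis.

>>> drive_tool(plan=[[0,-0.0006,0.004,0.1,0,0.1,-1],[0,0,0.004,0,0,0,-1],[0,0,0.004,0,0,0,-1],[0,0,0.002,0,0,0,-1],[0,0,0.002,0,0,0,-1],[0,0,0,0,0,0,-1],[0,0,0,0,0,0,-1]])

```text
t: 7.4
tcp_pos: [0.4694, 0.1496, 0.1722]
tool_rot: [0.706, 0.702, 0.056, -0.067]
force: [-0.5, 0.2, -1.1]
finger_gap: 0.196
gripper_force: 78.2
```

```bash
cat > st.py <<'E'
from go import *
import sys
h=np.array([.4678,.1717,.045]); T=manip.sense();C=R.from_quat(T['tool_rot']).as_matrix()
d=T['tcp_pos']-h; print('along n',d@n*1000,'err in tool xy mm',(C.T@(d-n*(d@n)))[:2]*1000)
y=C[:,1];print('F tool',(C.T@T['force']).round(1),'M tool',(C.T@T['ft_torque']).round(3),'ydir',np.degrees(np.arctan2(y[1],y[0])).round(2),'lean deg',np.degrees(np.arccos(-C[:,2]@n)).round(2),'rot',(C.T@np.cross(-C[:,2],n)*57.3).round(2),'gap',T['finger_gap'].round(3),'t',T['t'])
E
python3 st.py
```

```text
along n 129.1087207269759 err in tool xy mm [ 0.22832657 -0.33934583]Traceback (most recent call last):
  File "st.py", line 5, in <module>
    y=C[:,1];print('F tool',(C.T@T['force']).round(1),'M tool',(C.T@T['ft_torque']).round(3),'ydir',np.degrees(np.arctan2(y[1],y[0])).round(2),'lean deg',np.degrees(np.arccos(-C[:,2]@n)).round(2),'rot',(C.T@np.cross(-C[:,2],n)*57.3).round(2),'gap',T['finger_gap'].round(3),'t',T['t'])
                                                                                                                                                                                                                                                        ^^^^^^^^^^^^^^^^^^^^^
AttributeError: 'float' object has no attribute 'round'
```

>>> drive_tool(plan=[[0,0,0.0015,0,0,0,-1],[0,0,0.0015,0,0,0,-1],[0,0,0,0,0,0,-1]])

```text
t: 7.7
tcp_pos: [0.4692, 0.1501, 0.1692]
tool_rot: [0.706, 0.702, 0.056, -0.067]
force: [-0.4, -0.6, -1.4]
finger_gap: 0.198
gripper_force: 78.3
```

```bash
sed -i "s/T\['finger_gap'\].round(3)/T['finger_gap']/" st.py; python3 st.py
```

```text
along n 126.01708205748174 err in tool xy mm [ 0.2432338  -0.44042762]
F tool [-0.8 -0.4  1.3] M tool [-0.007 -0.151  0.006] ydir -0.25 lean deg 0.03 rot [-0.03  0.01  0.  ] gap 0.19777489579166815 t 7.7
```

>>> drive_tool(plan=[[0,0,0.0015,0,0,0,-1],[0,0,0.0015,0,0,0,-1],[0,0,0,0,0,0,-1]])

```text
t: 8.0
tcp_pos: [0.4696, 0.1508, 0.1663]
tool_rot: [0.707, 0.702, 0.056, -0.067]
force: [0.9, 0.7, -1.9]
finger_gap: 0.192
gripper_force: 78.2
```

```bash
python3 st.py
```

```text
along n 123.13396302445796 err in tool xy mm [0.39562354 0.01776003]
F tool [0.4 0.9 1.9] M tool [-0.224  0.041  0.045] ydir -0.27 lean deg 0.03 rot [ 0.03 -0.01 -0.  ] gap 0.19195193122249754 t 8.0
```

>>> drive_tool(plan=[[0,0,0.0015,0,0,0,-1],[0,0,0.0015,0,0,0,-1],[0,0,0,0,0,0,-1]])

```text
t: 8.3
tcp_pos: [0.4695, 0.1512, 0.1633]
tool_rot: [0.706, 0.702, 0.056, -0.067]
force: [1.9, 0.1, -1.4]
finger_gap: 0.199
gripper_force: 78.3
```

```bash
python3 st.py
```

```text
along n 120.05808969130973 err in tool xy mm [ 0.29459812 -0.09489831]
F tool [-0.1  1.9  1.4] M tool [-0.274  0.12   0.005] ydir -0.26 lean deg 0.01 rot [0.01 0.   0.  ] gap 0.19925515837503527 t 8.3
```

>>> drive_tool(plan=[[0,0.0004,0.001,0,0,0,-1],[0,0,0.001,0,0,0,-1],[0,0,0.001,0,0,0,-1],[0,0,0,0,0,0,-1]])

```text
t: 8.7
tcp_pos: [0.4699, 0.1514, 0.1611]
tool_rot: [0.706, 0.703, 0.056, -0.067]
force: [-0.9, 0.1, 4.6]
finger_gap: 0.196
gripper_force: 79.5
```

```bash
python3 st.py
```

```text
along n 117.91216001844614 err in tool xy mm [0.13339526 0.32082376]
F tool [ 0.9 -0.9 -4.5] M tool [ 0.129 -0.136 -0.057] ydir -0.23 lean deg 0.04 rot [ 0.02  0.03 -0.  ] gap 0.19554550853822922 t 8.7
```

```bash
python3 - <<'E'
from go import *
b=snap('side','side3');a=load('side0')
h=np.array([.4678,.1717,.045])
g=b['image'].max(2).astype(int)
c1,e=circ(b,np.array([.467,.1712,.045]),ex,v,n,.021,range(-150,-20,5),1,.005);print('boss',c1*1000,e*1000)
for k in (.020,.026,.032,.038,.05,.06,.07,.08): 
    u,w=proj(b,[h+k*n])[0]; r=int(round(w)); x=int(u)-11; print(int(k*1000),'exp u %.1f row %d'%(u,r),x,g[r,x:x+23].tolist())
cv2.imwrite('pics/z4.png',cv2.resize(np.clip(b['image'][85:175,200:280,::-1]*1.4,0,255).astype(np.uint8),(533,600),interpolation=cv2.INTER_CUBIC))
E
```

```text
boss [468.14714836 172.04968384  45.13199708] 0.8261126556103783
20 exp u 234.5 row 151 223 [115, 149, 138, 106, 61, 31, 30, 33, 37, 40, 41, 40, 40, 37, 33, 31, 28, 29, 30, 53, 77, 82, 75]
26 exp u 234.2 row 150 223 [134, 173, 166, 123, 68, 36, 37, 41, 46, 50, 50, 51, 50, 46, 46, 40, 33, 30, 27, 42, 74, 84, 84]
32 exp u 234.0 row 148 222 [88, 90, 94, 97, 92, 64, 49, 49, 50, 51, 54, 54, 55, 53, 51, 51, 51, 51, 43, 33, 49, 76, 84]
38 exp u 233.7 row 146 222 [94, 91, 88, 87, 81, 61, 51, 50, 50, 57, 59, 59, 57, 54, 51, 50, 50, 51, 50, 48, 65, 81, 87]
50 exp u 233.2 row 142 222 [205, 209, 209, 209, 208, 202, 185, 158, 108, 69, 60, 58, 55, 53, 50, 54, 60, 71, 82, 86, 86, 86, 87]
60 exp u 232.8 row 139 221 [105, 105, 108, 111, 127, 140, 150, 161, 171, 119, 68, 59, 58, 55, 58, 103, 175, 190, 170, 156, 151, 136, 113]
70 exp u 232.3 row 136 221 [114, 108, 107, 105, 103, 102, 102, 101, 90, 70, 58, 43, 26, 23, 30, 70, 123, 148, 164, 184, 192, 202, 205]
80 exp u 231.9 row 133 220 [125, 125, 125, 125, 126, 126, 125, 125, 123, 97, 68, 41, 18, 7, 7, 8, 6, 8, 8, 13, 45, 88, 102]
```

View pics/z4.png

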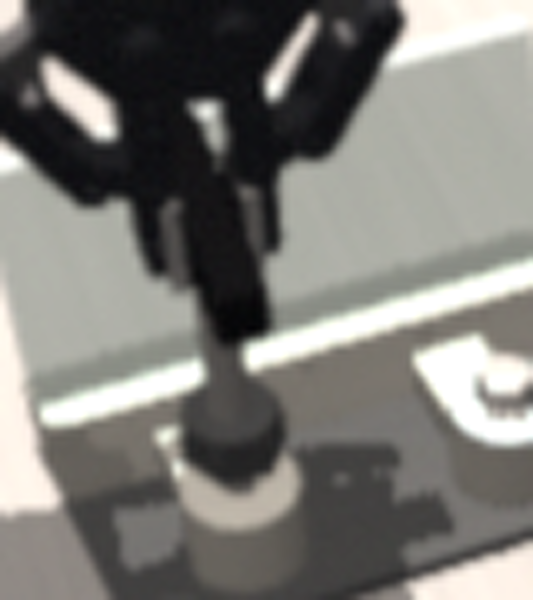

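The crop shows the socket fully over the head, at rows 142–153 and centred near column 234.5. The axial force rises at the expected home depth. I'll turn now, feeding in slightly.

>>> drive_tool(plan=[[0,-0.0002,0,0,0,0,-1],[0,0,0,0,0,2,-1],[0,0,0,0,0,3,-1],[0,0,0,0,0,3,-1],[0,0,0,0,0,3,-1],[0,0,0.0001,0,0,3,-1],[0,0,0,0,0,3,-1],[0,0,0.0001,0,0,3,-1],[0,0,0,0,0,0,-1]])

```text
t: 9.65
tcp_pos: [0.4699, 0.1514, 0.161]
tool_rot: [0.818, 0.569, 0.044, -0.075]
force: [-0.0, -0.6, 5.1]
finger_gap: 0.195
gripper_force: 79.4
```

```bash
python3 st.py
```

```text
along n 117.79970896368732 err in tool xy mm [0.17919973 0.29712443]
F tool [ 0.3 -0.2 -5.1] M tool [-0.053 -0.062 -0.047] ydir -20.0 lean deg 0.08 rot [ 0.08  0.02 -0.  ] gap 0.19519355467719482 t 9.65
```

>>> drive_tool(plan=[[0,0,0,0,0,3,-1],[0,0,0.0001,0,0,3,-1],[0,0,0,0,0,3,-1],[0,0,0.0001,0,0,3,-1],[0,0,0,0,0,3,-1],[0,0,0.0001,0,0,3,-1],[0,0,0,0,0,3,-1],[0,0,0.0001,0,0,3,-1],[0,0,0,0,0,0,-1]])

```text
t: 10.55
tcp_pos: [0.4697, 0.1512, 0.1607]
tool_rot: [0.918, 0.387, 0.027, -0.082]
force: [-1.0, -1.6, 6.4]
finger_gap: 0.196
gripper_force: 79.6
```

```bash
python3 st.py
```

```text
along n 117.47239841557257 err in tool xy mm [0.0244515  0.26394226]
F tool [-1.1 -0.4 -6.5] M tool [-0.136 -0.31  -0.046] ydir -43.88 lean deg 0.09 rot [0.08 0.02 0.  ] gap 0.19635311034673925 t 10.55
```

>>> drive_tool(plan=[[0,0,0,0,0,3,-1],[0,0,0.0001,0,0,3,-1],[0,0,0,0,0,3,-1],[0,0,0.0001,0,0,3,-1],[0,0,0,0,0,3,-1],[0,0,0.0001,0,0,3,-1],[0,0,0,0,0,3,-1],[0,0,0,0,0,0,-1],[0,0,0,0,0,0,-1]])

```text
t: 11.45
tcp_pos: [0.4695, 0.1511, 0.1604]
tool_rot: [0.973, 0.213, 0.011, -0.086]
force: [-0.4, -3.5, 7.2]
finger_gap: 0.195
gripper_force: 79.6
```

```bash
python3 st.py
```

```text
along n 117.21288699087958 err in tool xy mm [-0.15017403  0.26762066]
F tool [-1.4  1.8 -7.7] M tool [-0.326 -0.349 -0.017] ydir -64.97 lean deg 0.09 rot [0.09 0.02 0.  ] gap 0.19529421909473163 t 11.45
```

>>> drive_tool(plan=[[0,0,-0.001,0,0,-2,-1],[0,0,-0.001,0,0,-2,-1],[0,0,-0.003,0,0,0,-1],[0,0,-0.003,0,0,0,-1],[0,0,-0.004,0,0,0,-1],[0,0,-0.005,0,0,0,-1],[0,0,-0.01,0,0,0,-1],[0,0,-0.02,0,0,0,-1],[0,0,-0.03,0,0,0,-1],[0,0,-0.02,0,0,0,-1]])

```text
t: 12.45
tcp_pos: [0.4712, 0.1348, 0.2573]
tool_rot: [0.965, 0.247, 0.015, -0.086]
force: [-0.2, 0.3, -2.3]
finger_gap: 0.197
gripper_force: 78.3
```

```bash
python3 st.py; python3 - <<'E'
from go import *
a=snap('top','top4');b=snap('side','side4')
c=lambda s,x,y:cv2.resize(s['image'][y:y+45,x:x+60,::-1],(400,300),interpolation=cv2.INTER_CUBIC)
a0=load('top0');b0=load('side0')
cv2.imwrite('pics/z5.png',np.vstack([np.hstack([c(a,170,235),c(b,210,130)]),np.hstack([c(a0,170,235),c(b0,210,130)])]))
C=R.from_quat(manip.sense()['tool_rot']).as_matrix()
p=np.array([.5590,-.2278,.265]);print('shift in now frame',C.T@(p-manip.sense()['tcp_pos'])); delta(p,Rt(-40.9))
E
```

```text
along n 215.51166405407864 err in tool xy mm [ 0.37736799 -0.25649926]
F tool [-0.2  0.   2.4] M tool [-0.172 -0.017  0.015] ydir -61.0 lean deg 0.1 rot [ 0.06 -0.07  0.  ] gap 0.19715425571551937 t 12.45
shift in now frame [-0.09537505  0.35343109 -0.06989918]
turn(now frame) [ -8.06  -5.92 -20.38] then shift mm(new frame) [-217.6  302.5   -6.8] t 12.55 F [ 0.5  0.2 -2.9] q6 0.9207320002697805
```

View pics/z5.png

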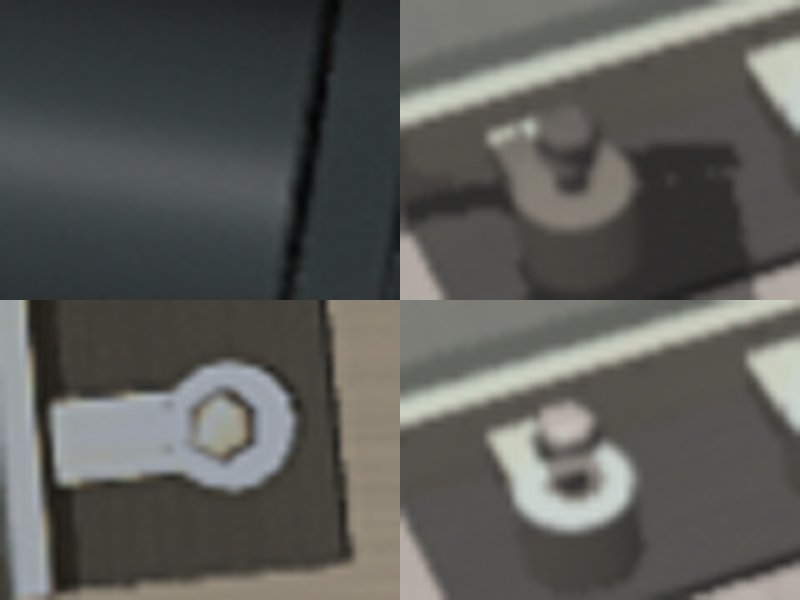

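The driver is off the head, and the screw looks upright but in shadow. I'll move to above the cup and re-measure the screw from the top there.

>>> drive_tool(plan=[[0,0,0,-2.69,-1.97,-6.79,-1],[0,0,0,-2.69,-1.97,-6.79,-1],[0,0,0,-2.68,-1.98,-6.8,-1],[-0.012,0.017,-0.003,0,0,0,-1],[-0.024,0.034,-0.003,0,0,0,-1],[-0.03,0.042,0,0,0,0,-1],[-0.03,0.042,0,0,0,0,-1],[-0.03,0.042,0,0,0,0,-1],[-0.03,0.042,0,0,0,0,-1],[-0.03,0.042,0,0,0,0,-1]])

```text
t: 13.55
tcp_pos: [0.5441, -0.1699, 0.2592]
tool_rot: [0.91, 0.416, -0.004, -0.003]
force: [1.5, 1.0, -2.1]
finger_gap: 0.193
gripper_force: 78.5
```

>>> drive_tool(plan=[[-0.018,0.024,0,0,0,0,-1],[-0.01,0.013,0,0,0,0,-1],[-0.003,0.004,0,0,0,0,-1],[0,0,0,0,0,0,-1],[0,0,0,0,0,0,-1]])

```text
t: 14.05
tcp_pos: [0.5548, -0.2167, 0.26]
tool_rot: [0.909, 0.416, -0.004, -0.003]
force: [0.1, 0.5, -1.5]
finger_gap: 0.198
gripper_force: 78.4
```

```bash
python3 - <<'E'
from go import *
delta((.5590,-.2278,.130),Rt(-40.9))
a=snap('top','top5');b=snap('side','side5');a0=load('top0');b0=load('side0')
c=lambda s,x,y:cv2.resize(s['image'][y:y+33,x:x+44,::-1],(400,300),interpolation=cv2.INTER_CUBIC)
cv2.imwrite('pics/z6.png',np.vstack([np.hstack([c(a,180,238),c(b,212,135)]),np.hstack([c(a0,180,238),c(b0,212,135)])]))
g=a['image'].min(2)
for r in g[246:261,196:212].tolist(): print(r)
E
```

```text
turn(now frame) [-0.46  0.25  0.12] then shift mm(new frame) [ -5.6  10.5 130. ] t 14.05 F [ 0.1  0.5 -1.5] q6 0.15454698483787738
[65, 79, 130, 177, 191, 192, 191, 191, 191, 190, 190, 193, 193, 191, 146, 68]
[90, 152, 189, 193, 191, 189, 187, 185, 186, 189, 189, 189, 190, 193, 190, 144]
[153, 190, 192, 190, 190, 185, 146, 125, 130, 161, 187, 191, 189, 189, 193, 190]
[191, 191, 188, 186, 182, 152, 103, 87, 83, 90, 154, 179, 188, 190, 189, 194]
[188, 190, 185, 166, 136, 121, 140, 156, 157, 145, 114, 83, 147, 186, 190, 191]
[187, 188, 167, 135, 154, 182, 188, 190, 190, 192, 187, 145, 96, 163, 189, 190]
[188, 186, 161, 154, 187, 189, 189, 187, 188, 188, 191, 151, 88, 158, 189, 189]
[189, 188, 164, 158, 188, 188, 186, 185, 187, 188, 186, 147, 94, 157, 189, 189]
[188, 187, 165, 147, 171, 176, 175, 176, 179, 182, 172, 135, 87, 155, 189, 190]
[187, 187, 163, 132, 153, 166, 167, 169, 174, 171, 150, 110, 80, 155, 189, 190]
[187, 187, 167, 134, 134, 152, 160, 165, 166, 152, 107, 84, 110, 166, 189, 190]
[185, 189, 186, 159, 125, 124, 137, 150, 146, 112, 101, 158, 186, 189, 189, 191]
[187, 188, 188, 188, 184, 165, 134, 125, 123, 111, 154, 188, 191, 189, 190, 191]
[191, 190, 189, 189, 189, 189, 185, 175, 175, 186, 189, 190, 187, 189, 193, 185]
[170, 174, 185, 191, 190, 189, 189, 188, 189, 190, 189, 190, 189, 187, 181, 136]
```

View pics/z6.png

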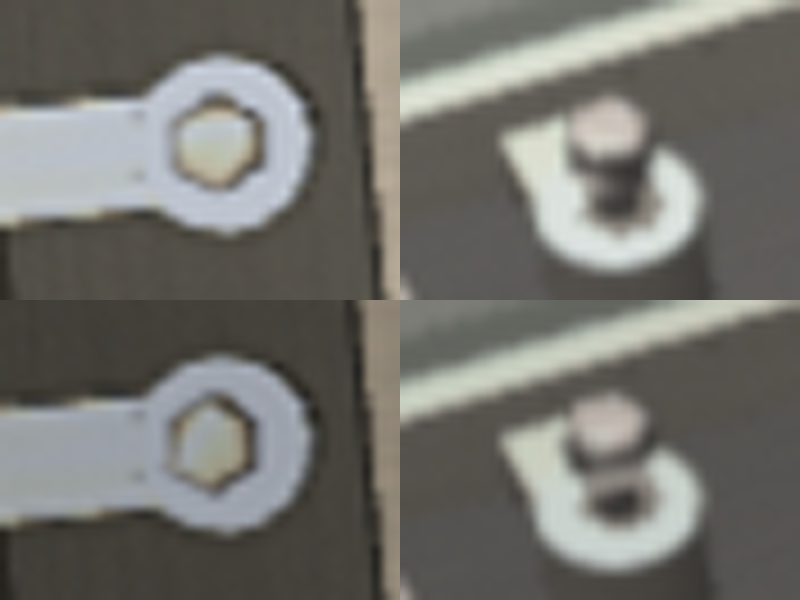

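The head is back at the same hexagon angle, with its right flat vertical at column 208.8. That fits a turn of about 60°. Its top is centred at about (203.4,253.2) and the aligned position projects to (203.1,253.4), so the screw stands in line with the hole. Now I'll put the driver back.

>>> drive_tool(plan=[[-0.0065,0.0113,0.01,-0.46,0.25,0.12,-1],[0,0,0.03,0,0,0,-1],[0,0,0.03,0,0,0,-1],[0,0,0.02,0,0,0,-1],[0,0,0.01,0,0,0,-1],[0,0,0,0,0,0,-1],[0,0,0,0,0,0,-1]])

```text
t: 14.85
tcp_pos: [0.5604, -0.2317, 0.1608]
tool_rot: [0.91, 0.415, 0.001, 0.002]
force: [0.8, 0.5, -1.4]
finger_gap: 0.194
gripper_force: 78.5
```

```bash
python3 - <<'E'
from go import *
delta((.5590,-.2290,.107),Rt(-40.9))
E
```

```text
turn(now frame) [ 0.22  0.01 -0.07] then shift mm(new frame) [ 1.1 -2.8 53.8] t 14.85 F [ 0.8  0.5 -1.4] q6 0.13974848283195718
```

>>> drive_tool(plan=[[0.0011,-0.0028,0.004,0.2,0,0,-1],[0,0,0.01,0,0,0,-1],[0,0,0.012,0,0,0,-1],[0,0,0.012,0,0,0,-1],[0,0,0.008,0,0,0,-1],[0,0,0.004,0,0,0,-1],[0,0,0,0,0,0,-1],[0,0,0,0,0,0,-1]])

```text
t: 15.65
tcp_pos: [0.5585, -0.2287, 0.1103]
tool_rot: [0.91, 0.415, -0.0, -0.0]
force: [0.1, 0.5, -1.1]
finger_gap: 0.195
gripper_force: 78.5
```

```bash
python3 - <<'E'
from go import *
delta((.5590,-.2290,.107),Rt(-40.9)); print(manip.sense()['tcp_pos'])
E
```

```text
turn(now frame) [-0.05  0.01 -0.08] then shift mm(new frame) [0.1 0.5 3.3] t 15.65 F [ 0.1  0.5 -1.1] q6 0.14180451149675286
[ 0.55852683 -0.22871202  0.11032213]
```

>>> drive_tool(plan=[[0,0,0.0015,0,0,0,-1],[0,0,0.001,0,0,0,-1],[0,0,0.0008,0,0,0,-1],[0,0,0,0,0,0,-1]])

```text
t: 16.05
tcp_pos: [0.5584, -0.2287, 0.1072]
tool_rot: [0.91, 0.415, -0.0, -0.0]
force: [0.4, 0.2, -2.0]
finger_gap: 0.197
gripper_force: 78.7
```

>>> drive_tool(plan=[[0,0,0.0008,0,0,0,-1],[0,0,0.0007,0,0,0,-1],[0,0,0,0,0,0,-1]])

```text
t: 16.35
tcp_pos: [0.5586, -0.2287, 0.107]
tool_rot: [0.91, 0.415, -0.0, -0.0]
force: [-1.8, 0.4, 6.1]
finger_gap: 0.195
gripper_force: 80.0
```

Contact at 0.107, the same height as when I picked it up. Opening slowly to half and then rising.

>>> drive_tool(plan=[[0,0,-0.001,0,0,0,-1],[0,0,0,0,0,0,-0.5],[0,0,0,0,0,0,-0.3],[0,0,0,0,0,0,0],[0,0,0,0,0,0,0],[0,0,0,0,0,0,0],[0,0,0,0,0,0,0]])

```text
t: 17.05
tcp_pos: [0.5583, -0.2286, 0.1064]
tool_rot: [0.91, 0.415, -0.0, -0.001]
force: [0.5, -0.2, 0.3]
finger_gap: 0.499
gripper_force: 0.0
```

>>> drive_tool(plan=[[0,0,-0.005,0,0,0,0],[0,0,-0.015,0,0,0,0],[0,0,-0.03,0,0,0,0],[0,0,-0.04,0,0,0,0],[0,0,-0.04,0,0,0,0],[-0.045,0,0,0,0,0,0],[-0.045,0,0,0,0,0,0],[-0.045,0,0,0,0,0,0],[-0.045,0,0,0,0,0,0],[-0.045,0,0,0,0,0,0]])

```text
t: 18.05
tcp_pos: [0.4097, -0.3996, 0.2372]
tool_rot: [0.91, 0.415, -0.0, -0.0]
force: [0.5, -0.0, -0.2]
finger_gap: 0.498
gripper_force: 0.0
```

>>> drive_tool(plan=[[-0.03,0,0,0,0,0,0],[0,0,0,0,0,0,0],[0,0,0,0,0,0,0],[0,0,0,0,0,0,0],[0,0,0,0,0,0,0]])

```text
t: 18.55
tcp_pos: [0.392, -0.4199, 0.2367]
tool_rot: [0.91, 0.416, -0.0, -0.001]
force: [0.3, -0.5, 0.1]
finger_gap: 0.499
gripper_force: 0.0
```

```bash
python3 - <<'E'
from go import *
from m import world
a=snap('top','top6');s=snap('side','side6')
for s in (a,s):
    W=world(s);z=W[...,2]
    m=(z>.112)&(z<.135)&(np.hypot(W[...,0]-.555,W[...,1]+.235)<.06);v,u=np.nonzero(m);P=onz(s,np.c_[u,v],.121)[:,:2]
    print(m.sum(),cv2.minAreaRect((P*1000).astype(np.float32)),np.median(z[m]))
cv2.imwrite('pics/z7.png',cv2.resize(s['image'][:,:,::-1],(640,400)))
E
```

```text
384 ((558.1105346679688, -227.73956298828125), (84.42529296875, 19.252748489379883), 47.7447395324707) 0.12071157580264613
530 ((556.9144287109375, -230.90313720703125), (91.35530090332031, 19.178646087646484), 48.57560729980469) 0.12122640356540249
```

View pics/z7.png

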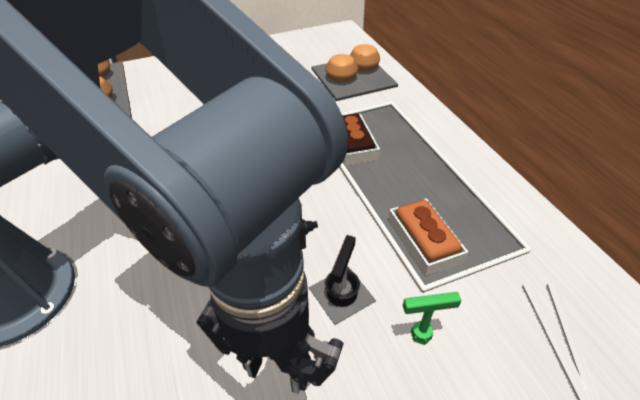

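The driver stands upright in its cup at (343,287) and the gripper is clear of everything. Handing in.

```bash
python3 -c "
from station import manip
print(manip.sign_off())"
```

```text
the job is handed in; nothing more can be done
None
```

The driver was seated squarely on the loose screw and turned it in clockwise by about 60°, with the screw in line with its hole to within about 1° by the camera; the driver is back upright in its cup, and the job is handed in after about 19 s of robot time.

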